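Spent battery into the collection box

ROBOT

A 6-joint arm with a two-finger parallel gripper is mounted at the origin on a cart in front of the work surface, level with it; the furniture and walls round the work are solid. World frame = base frame: x ahead of the robot, y to its left, z up, the work surface at z = 0. Lengths are in m, angles in rad, forces in N, time in s.
With the tool pointing down it reaches from about 0.4 to 0.825 m from the base axis. Payload 7 kg.
Tool frame: the origin (TCP) lies at the very end of the fingers, on their centre line; the grasp point (between the pads) lies r.grip_depth behind it (r.grip_depth is the distance from the TCP to the grasp point, in m); z points along the fingers, y is the line along which they close (so a half turn about z gives the same grasp; the last joint's range is limited). The gripper opens to 88 mm and grips with 3 to 60 N. Pads are 19 mm wide; open, the fingers measure 130 mm over their backs; the gripper's body (78 mm by 193 mm) begins 47 mm behind the grasp point.
Start: joints at [1.473, 0.359, 0.012, 0, -1.224, -0.288], TCP at [0.254, 0.625, 0.227] pointing down, gripper open.
Joint ranges: [-3.07, 3.07], [-1.43, 2.12], [-1.02, 1.25], [-3.03, 1.67], [-3.05, -0], [-3.03, 3.03]. Speed limits (rad/s): [2.39, 2.39, 3.01, 3.14, 3.14, 3.14].

INTERFACE

Orientations are given as a 3x3 rotation matrix whose columns are the frame's x, y, z axes.
In Python, from cell import sensors, viewer, order, r gives the robot as it stands. The module is installed in compiled form; this text tells all that it offers.
- The arm moves only by the tool drive_tool, never from a script. Its argument "increments" is a list of rows, each an object of numbers: "dx", "dy", "dz": the shift along the tool's x, y, z in m; "ax", "ay", "az": the turn, a rotation vector about the tool's x, y, z in units of 5 degrees (1.0 is 5 degrees); "hand": the closure in counts, from 0 (fully open) to 255 (shut). In form: [{"dx": .., "dy": .., "dz": .., "ax": .., "ay": .., "az": .., "hand": ..}, ...]. A call has 1 to 20 rows; each row shifts and turns the commanded pose from where the row before left it, along the tool's axes as they then stand; what a row does not reach is not made up. A row lasts 1/12 s, in which the tool goes at most 41.7 mm and 7.16 degrees, less where a joint would pass 70% of its speed; a pose out of reach is approached as far as the arm can. A call with a gripper value outside its range is refused whole. The fingers move at their own pace and stop on an object; "grip_force" is the grip in N (left out, the last holds). Time passes only in rows, so rows that do not move let the fingers close. It gives the time, the measured TCP pose, the force and the opening at its end, in the units of the state.
- sensors.sense(): the state, without advancing time (a new reading comes with each control period).
- viewer.read_camera(name): name is "side" or "top"; returns the picture (480x640x3 uint8, red, green, blue); there is no depth.
- viewer.calibration(name): a dict with "intrinsics" (3x3 intrinsics, pixels), "k1" (the pictures are not rectified: a ray, as slopes to the right and down, at radius r is drawn at 1 + k1 r^2 times it, then the intrinsics apply), "view" (4x4, takes a point from world to camera coordinates). Camera axes: x right, y down, z forward; pixel columns grow to the right and rows downward; lengths in m; the calibration is good to about 2 mm. A picture is of the moment at which its call begins. calibration takes no time and is no camera call.
- order.job_done(): hands the job in, once; it reports no verdict.
The state is a dict: "time_s": time; "joint_positions": joint angles; "qvel": joint speeds; "joint_torque": joint torques, N m; "tool_pos": TCP position; "ee_rot": TCP orientation; "ft_force": force on the tool from outside, world axes, zero at the start; "torque": the same for the moment, N m; "opening": finger opening in m.
Only numpy, scipy, OpenCV 4.12 (cv2) and the standard library are available. Lean on these libraries where they do the work, as an engineer would, in place of code of your own. Each camera call takes 0.05 s, during which the arm holds its last target. There are 200 camera calls.

TASK

Get the spent red battery into the green battery collection box without picking it up: with one finger push the self-closing flap open while the battery is still on the tray in front of it, and keep holding it open while your other finger gently rolls the battery over the tray's inner edge and into the box. Only when the battery has dropped inside, let the flap go so that it swings fully shut. Never push the battery onto the shut flap, and leave the other things on the worktop where they are.

Things in the scene. Friction and masses are not known exactly. Their poses are not given: they have to be found in the camera images.
- tray_edge (a point): Middle of the tray's inner edge on the green collection box, level with the tray floor, 100 mm above the worktop. x points level from the tray into the box, y level along the edge to the left, z up; the box turns only about z. The tray: bare steel from x = -86 to 0 mm, 160 mm wide, side rims 4 mm high, a 3 mm bead on the front edge; the inner edge is flush and rounded.
- battery_box: Green box, 192 mm deep, 176 mm wide, up to 142 mm high, that stands firm and does not slide; origin on the worktop straight below point tray_edge, same axes. In front the open tray (x = -86 to 0 mm), behind it the opening as wide as the tray (x = 0 to 75), shut by the flap; sloping cheeks beside the flap and the roof behind it rise to 42 mm above the tray. Hollow inside, floor 10 mm up.
- flap_hinge (a point): Middle of the flap's hinge line, which runs along the box's y axis: 75 mm beyond (x) and 38 mm above (z) point tray_edge, 138 mm above the worktop.
- flap (a joint): Angle of the grey flap, rad: 0 shut, 0.95 fully open. Plate 156 mm wide, 82 mm from hinge to free edge, 3 mm thick. Shut, it slopes down from the hinge to the tray's inner edge. Pushed down or inwards it swings into the box, the free edge going down and away from the tray. From about 0.4 the battery falls through. A spring shuts it: 0.06 Nm shut, 0.11 Nm open; the battery cannot open it by its weight.
- flap_edge (a point): Middle of the flap's free edge, 82 mm from its hinge; it moves with the flap (shut: at the tray's inner edge, on tray level).
- battery_red_mid (a point): Centre of the spent red AA battery, 15 mm diameter, 50 mm long, 23 g. It lies on the tray, its length (this point's z axis) along the tray's inner edge within about 10 degrees, centre 7.5 mm above the tray floor, 25 to 47 mm before the inner edge and up to 30 mm left or right of the tray's middle. It rolls easily.
- battery_green: Fresh green AA battery, 15 mm diameter, 50 mm tall, standing upright on the worktop beside the box; origin at its foot. Leave it alone.
- jar_curry: Glass spice jar with yellow powder and a black cap, 44 mm diameter, 96 mm tall, on the worktop to the left of the box; origin at its underside. Leave it alone.
- mug_white: White mug with a handle, 78 x 110 x 97 mm, on the worktop to the right; origin at its underside. Leave it alone.
- opener: Bottle opener with a black handle, 174 x 41 x 20 mm, lying on the worktop to the left; origin at its underside. Leave it alone.
- jar_paprika: Glass spice jar with red-orange powder and a black cap, 44 mm diameter, 96 mm tall, on the worktop at the back right; origin at its underside. Leave it alone.
- jar_thyme: Glass spice jar with grey-green herbs and a black cap, 44 mm diameter, 96 mm tall, on the worktop at the back left; origin at its underside. Leave it alone.

How it is judged:
On the way, in this order (a step that is already met when the one before it is completed fails the run):
1. a finger holds the flap open (0.35 rad or more) while the battery is still on the tray (value of joint flap above 0.35 rad and contact force between the fingers and flap above 0.2 N and x of battery_red_mid in the frame of tray_edge below -0.003 m and z of battery_red_mid in the frame of tray_edge above 0.003 m), for 0.2 s.
2. the battery has dropped into the box while the finger still holds the flap open (value of joint flap above 0.25 rad and contact force between the fingers and flap above 0.2 N and x of battery_red_mid in the frame of tray_edge above -0.08 m and z of battery_red_mid in the frame of tray_edge below -0.03 m), for 0.1 s.
At the end, for the whole second after the job is handed in: The red battery lies at rest inside the box (centre between its walls and at least 30 mm below the tray), the flap is shut (under 0.05 rad) and free of the battery (x of battery_red_mid in the frame of tray_edge between -0.082 and 0.102 m and y of battery_red_mid in the frame of tray_edge between -0.08 and 0.08 m and z of battery_red_mid in the frame of tray_edge below -0.03 m and linear speed of battery_red below 0.05 m/s and value of joint flap below 0.05 rad and contact force between battery_red and flap below 0.05 N); the robot touches nothing.
It fails at once if the battery is lifted (centre more than 20 mm above the tray; lying, it is at 7.5 mm) (z of battery_red_mid in the frame of tray_edge above 0.02 m).
It fails at once if the battery is squeezed or pressed hard (over 15 N) (contact force between the fingers and battery_red above 15 N).
It fails at once if the battery is pushed onto the shut flap (x of battery_red_mid in the frame of tray_edge above 0.005 m and z of battery_red_mid in the frame of tray_edge above 0.005 m and value of joint flap below 0.15 rad).
It fails at once if something else on the worktop is moved (15 mm) (distance of any of battery_green, jar_curry, mug_white, opener, jar_paprika, jar_thyme from where it was at the start of the episode above 0.015 m).
It also fails if it takes over 40 s, if anything falls off the work surface, if the arm or the gripper's body presses on something with over 40 N, if the wrist force passes 120 N, or if a joint passes its speed limit or range.

## Working session

There is one attempt and no reset: what is moved stays moved. The work goes in short steps, Python scripts to look and compute and a tool call to move; the robot and the scene stay as the last step left them, time stands still between calls to the robot, and variables do not carry over. Pictures are saved under pics/ and viewed, on a budget of 10 in all, crops included, one or two more only if the job needs it, and the job is handed in when it is done.

Besides the shell and the picture viewer there is one more tool, called after ">>>" in YAML: its name, and indented under it one key for each argument. drive_tool: Moves the arm, as the interface text tells. Its arguments: {"type":"object","properties":{"increments":{"type":"array","items":{"type":"object","properties":{"dx":{"type":"number"},"dy":{"type":"number"},"dz":{"type":"number"},"ax":{"type":"number"},"ay":{"type":"number"},"az":{"type":"number"},"hand":{"type":"number"}}}},"grip_force":{"type":"number"}},"required":["increments"]}

```bash
mkdir -p pics
python3 - <<'E'
from cell import sensors, viewer, order, r
import cv2
for n in ("side","top"):
    im=viewer.read_camera(n); cv2.imwrite(f"pics/{n}0.png",im[:,:,::-1])
    c=viewer.calibration(n); print(n,c)
print(sensors.sense(), r.grip_depth)
E
```

```text
side {'intrinsics': array([[549.37966179,   0.        , 319.54566582],
       [  0.        , 549.37966179, 238.56362309],
       [  0.        ,   0.        ,   1.        ]]), 'k1': -0.14525701195134774, 'view': array([[ 0.52417074, -0.85150986,  0.01326627, -0.28682879],
       [-0.66182806, -0.41711136, -0.62289785,  0.46375847],
       [ 0.53593717,  0.31772484, -0.78219069,  1.16044159],
       [ 0.        ,  0.        ,  0.        ,  1.        ]])}
top {'intrinsics': array([[533.67049923,   0.        , 328.00937473],
       [  0.        , 533.67049923, 240.24027727],
       [  0.        ,   0.        ,   1.        ]]), 'k1': -0.0768570074664231, 'view': array([[ 0.24346521, -0.9698268 , -0.01267531, -0.0998367 ],
       [-0.78020529, -0.18806551, -0.59658283,  0.52193338],
       [ 0.57619823,  0.15513651, -0.80245141,  1.32519292],
       [ 0.        ,  0.        ,  0.        ,  1.        ]])}
{'time_s': 0.1, 'joint_positions': array([ 1.47312052e+00,  3.59310773e-01,  1.11480114e-02, -2.93706637e-04,
       -1.22410529e+00, -2.88115955e-01]), 'qvel': array([ 0.00072622, -0.00066467,  0.00350037,  0.00078403, -0.00034543,
       -0.00102684]), 'joint_torque': array([-7.59246705e-04, -5.84166920e+01,  2.93751025e+01,  7.01555058e+00,
        1.01212136e-02, -5.85136172e-05]), 'tool_pos': array([0.25385318, 0.62497201, 0.22572088]), 'ee_rot': array([[ 9.26463186e-01, -3.76385163e-01, -4.18437319e-04],
       [-3.76385364e-01, -9.26462083e-01, -1.43775931e-03],
       [ 1.53484961e-04,  1.48952475e-03, -9.99998879e-01]]), 'ft_force': array([1.30491267, 0.48660923, 0.46113717]), 'torque': array([-0.04453548, -0.00315704, -0.01076885]), 'opening': 0.08775773623262692} 0.0188
```

View pics/top0.png

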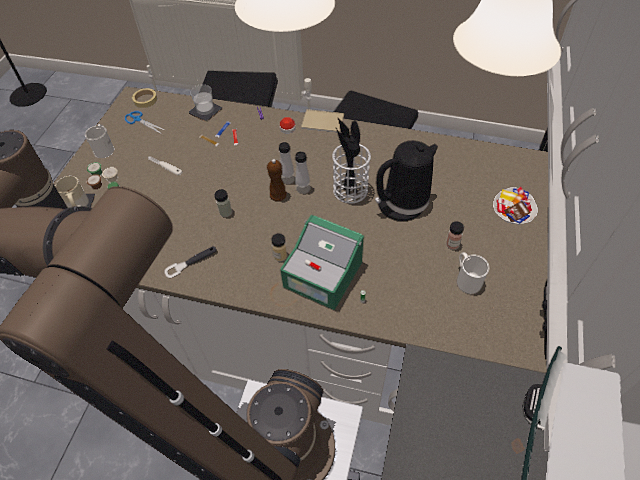

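View pics/side0.png

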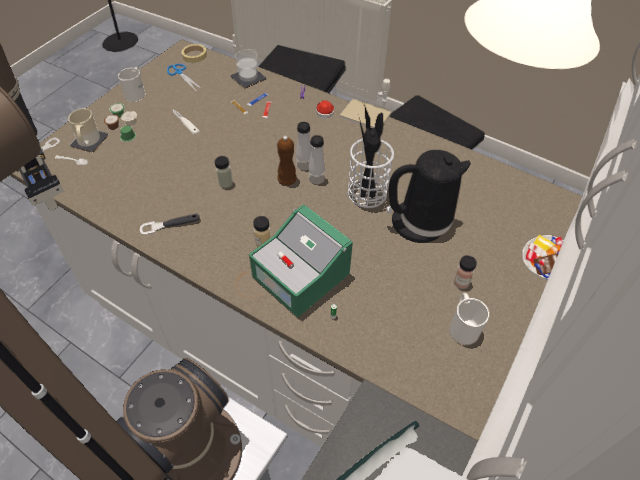

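The box is at about (322,262) in the top view and (300,262) in the side view, with the red battery on its tray. I'll enlarge both.

Run:
```python
import cv2, numpy as np
a=cv2.imread("pics/top0.png")[205:315,265:385]; b=cv2.imread("pics/side0.png")[200:320,240:360]
cv2.imwrite("pics/c1.png",cv2.resize(a,None,fx=5,fy=5,interpolation=cv2.INTER_CUBIC))
cv2.imwrite("pics/c2.png",cv2.resize(b,None,fx=5,fy=5,interpolation=cv2.INTER_CUBIC))
```

```text
(no output)
```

View pics/c1.png

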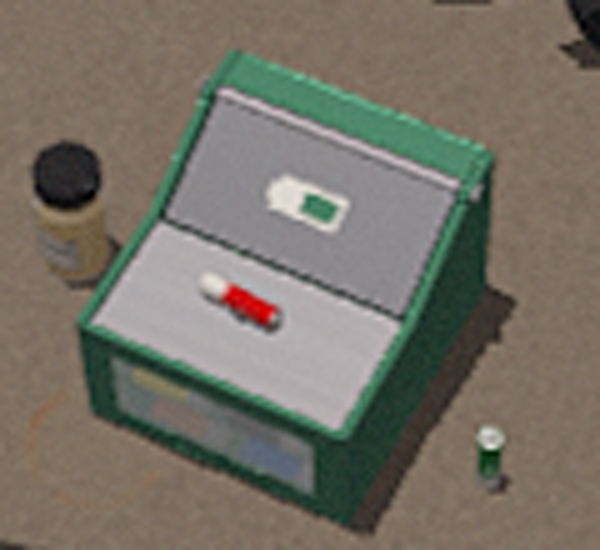

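View pics/c2.png

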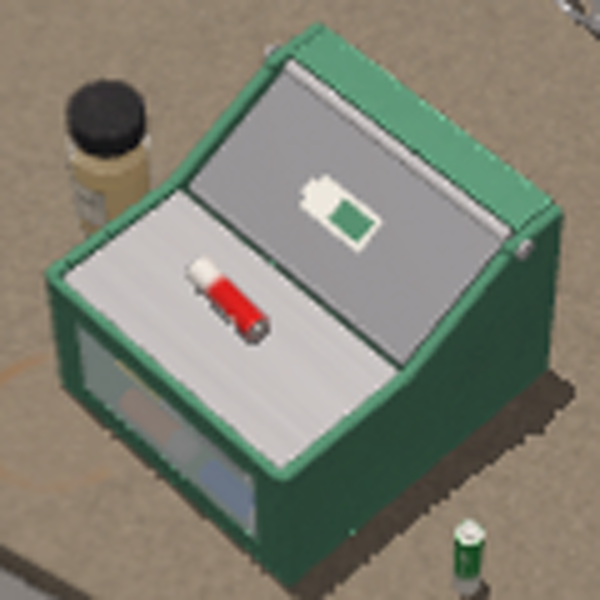

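```bash
cat > h.py <<'E'
import numpy as np, cv2
from cell import sensors, viewer, order, r
from scipy.optimize import least_squares
C={n:viewer.calibration(n) for n in("side","top")}
def proj(n,P):
    P=np.atleast_2d(P); c=C[n]; V=c["view"]
    return cv2.projectPoints(P.astype(float),cv2.Rodrigues(V[:3,:3])[0],V[:3,3],c["intrinsics"],np.array([c["k1"],0,0,0.]))[0][:,0]
def full(n,p):
    off={"top":(265,205),"side":(240,200)}[n]
    return (np.array(p)+.5)/5-.5+off
def box2w(p,q):
    c,s=np.cos(p[2]),np.sin(p[2]); q=np.atleast_2d(q)
    return np.c_[p[0]+c*q[:,0]-s*q[:,1],p[1]+s*q[:,0]+c*q[:,1],q[:,2]]
E
cat > fit.py <<'E'
from h import *
B=np.array([[0,78,100],[0,-78,100],[106,88,142],[106,-88,142],[-86,88,104],[-86,-88,104],[-86,88,0],[-86,-88,0]])/1e3
I={"top":[(163,217),(403,318),(237,52),(493,157),(82,322),(345,435),(97,410),(355,528)],
"side":[(187,188),(402,365),(320,25),(560,210),(50,272),(283,475),(67,385),(292,585)]}
# per-camera small pixel shift absorbs calibration error, weakly
def f(v):
    W=box2w(v,B); return np.concatenate([(proj(n,W)-full(n,I[n])).ravel() for n in I])
s=least_squares(f,[.6,0,-.2],loss="soft_l1"); print(s.x); print(s.fun.reshape(2,-1,2).round(1))
K={"top":[(205,282),(276,318)],"side":[(195,267),(260,333)]}
for i in (0,1):
    g=lambda P:np.concatenate([(proj(n,P)[0]-full(n,K[n][i])) for n in K])
    t=least_squares(g,[.55,0,.1]); c,sn=np.cos(s.x[2]),np.sin(s.x[2]); d=t.x[:2]-s.x[:2]
    print(t.x,t.fun.round(1),"box",c*d[0]+sn*d[1],-sn*d[0]+c*d[1],t.x[2]-.1)
np.save("box.npy",s.x)
E
python3 fit.py
```

```text
[ 0.51531783  0.04569277 -0.23515421]
[[[ 0.6  0.1]
  [-0.   0. ]
  [-0.5 -1.9]
  [ 1.6 -1.7]
  [-1.2 -1.3]
  [ 1.   0.3]
  [-1.2  0.2]
  [-0.9  0.1]]

 [[-0.1  0.5]
  [-0.1  0.8]
  [ 0.2 -1.5]
  [ 1.9 -0.4]
  [-1.  -0.8]
  [ 0.9  1.3]
  [-0.9  0.2]
  [-0.1  1.6]]]
[0.48709893 0.08405267 0.11260864] [ 0.  -0.2 -0.   0.2] box -0.03637986504166872 0.030729371878570118 0.012608641847719121
[0.4791056  0.04025867 0.10016186] [-0.   0.3  0.1 -0.2] box -0.03394950761892062 -0.01372173075260915 0.00016185925788930744
```

```bash
cat >> h.py <<'E'
from scipy.spatial.transform import Rotation as Rn
def goal(q):
    p=np.load("box.npy"); t=box2w(p,np.array(q)/1e3)[0]; t[2]+=.1
    c,s=np.cos(p[2]),np.sin(p[2])
    return t,np.c_[[-s,c,0],[-c,-s,0],[0,0,-1.]]   # tool y = -box x, z down
def delta(q,show=True):
    S=sensors.sense(); t,R=goal(q); R0=S["ee_rot"]; p=np.load("box.npy")
    w=(Rn.from_matrix(R0).inv()*Rn.from_matrix(R)).as_rotvec(degrees=True)/5
    d=S["tool_pos"]-goal([0,0,0])[0]; c,s=np.cos(p[2]),np.sin(p[2])
    print("t",S["time_s"],"box pos mm",np.round([1e3*(c*d[0]+s*d[1]),1e3*(-s*d[0]+c*d[1]),1e3*d[2]],1),
     "d in goal axes mm",(1e3*R.T@(t-S["tool_pos"])).round(1),"turn",w.round(3),"F",S["ft_force"].round(2),"open",round(S["opening"]*1e3,1))
def shot(n,name,box,f=5):
    im=viewer.read_camera(n)[box[1]:box[3],box[0]:box[2],::-1]
    cv2.imwrite("pics/"+name,cv2.resize(im,None,fx=f,fy=f,interpolation=cv2.INTER_CUBIC))
E
python3 - <<'E'
from h import *
delta([-12,8.5,130])
# rough world positions of tall things near box (top image pixel, on worktop z)
for nm,px in (("kettle",(405,210)),("rack",(350,198)),("mill",(278,198)),("salt",(304,190)),("curry",(280,257))):
    t=least_squares(lambda v:proj("top",[v[0],v[1],0])[0]-px,[.6,0]); print(nm,t.x.round(3))
E
```

```text
Traceback (most recent call last):
  File "h.py", line 21, in delta
    w=(Rn.from_matrix(R0).inv()*Rn.from_matrix(R)).as_rotvec(degrees=True)/5
                                ~~~~~~~~~~~~~~^^^
  File "scipy/spatial/transform/_rotation.pyx", line 1143, in scipy.spatial.transform._rotation.Rotation.from_matrix
ValueError: Non-positive determinant (left-handed or null coordinate frame) in rotation matrix 0: [[ 0.23299295 -0.97247842  0.        ]
 [ 0.97247842  0.23299295  0.        ]
 [ 0.          0.         -1.        ]].
```

```bash
sed -i 's/\[\[-s,c,0\]/[[s,-c,0]/' h.py
python3 - <<'E'
from h import *
delta([-12,8.5,130])
for nm,px in (("kettle",(405,210)),("rack",(350,198)),("mill",(278,198)),("salt",(304,190)),("curry",(280,257))):
    t=least_squares(lambda v:proj("top",[v[0],v[1],0])[0]-px,[.6,0]); print(nm,t.x.round(3))
E
```

```text
t 0.1 box pos mm [-389.2  502.4  125.7] d in goal axes mm [ 493.9 -377.2   -4.3] turn [ 1.3000e-02 -1.4000e-02  1.6273e+01] F [1.3  0.49 0.46] open 87.8
kettle [ 0.837 -0.159]
rack [0.846 0.032]
mill [0.789 0.271]
salt [0.845 0.195]
curry [0.555 0.192]
```

>>> drive_tool:
  increments:
    - {"az": 1.356, "dz": -0.006, "hand": 0}
    - {"az": 1.356, "dz": -0.006, "hand": 0}
    - {"az": 1.356, "dz": -0.006, "hand": 0}
    - {"az": 1.356, "dz": -0.006, "hand": 0}
    - {"az": 1.356, "dz": -0.006, "hand": 0}
    - {"az": 1.356, "dz": -0.006, "hand": 0}
    - {"az": 1.356, "dz": -0.006, "hand": 0}
    - {"az": 1.356, "dz": -0.006, "hand": 0}
    - {"az": 1.356, "dz": -0.006, "hand": 0}
    - {"az": 1.356, "dz": -0.006, "hand": 0}
    - {"az": 1.356, "dz": -0.006, "hand": 0}
    - {"az": 1.356, "dz": -0.006, "hand": 0}
  grip_force: 8

```text
invalid input at $.increments[0]: expected keys dx, dy, dz, ax, ay, az, hand
```

>>> drive_tool:
  increments:
    - {"dx": 0.0247, "dy": -0.0189, "hand": 0}
    - {"dx": 0.0247, "dy": -0.0189, "hand": 0}
    - {"dx": 0.0247, "dy": -0.0189, "hand": 0}
    - {"dx": 0.0247, "dy": -0.0189, "hand": 0}
    - {"dx": 0.0247, "dy": -0.0189, "hand": 0}
    - {"dx": 0.0247, "dy": -0.0189, "hand": 0}
    - {"dx": 0.0247, "dy": -0.0189, "hand": 0}
    - {"dx": 0.0247, "dy": -0.0189, "hand": 0}
    - {"dx": 0.0247, "dy": -0.0189, "hand": 0}
    - {"dx": 0.0247, "dy": -0.0189, "hand": 0}
    - {"dx": 0.0247, "dy": -0.0189, "hand": 0}
    - {"dx": 0.0247, "dy": -0.0189, "hand": 0}
    - {"dx": 0.0247, "dy": -0.0189, "hand": 0}
    - {"dx": 0.0247, "dy": -0.0189, "hand": 0}
    - {"dx": 0.0247, "dy": -0.0189, "hand": 0}
    - {"dx": 0.0247, "dy": -0.0189, "hand": 0}
    - {"dx": 0.0247, "dy": -0.0189, "hand": 0}
    - {"dx": 0.0247, "dy": -0.0189, "hand": 0}
    - {"dx": 0.0247, "dy": -0.0189, "hand": 0}
    - {"dx": 0.0247, "dy": -0.0189, "hand": 0}

```text
invalid input at $.increments[0]: expected keys dx, dy, dz, ax, ay, az, hand
```

Run:
```python
from h import *
delta([-12,8.5,35])
shot("side","s1.png",(220,120,380,320),3)
```

```text
t 0.1 box pos mm [-389.2  502.4  125.7] d in goal axes mm [ 493.9 -377.2   90.7] turn [ 1.3000e-02 -1.4000e-02  1.6273e+01] F [1.3  0.49 0.46] open 87.8
```

View pics/s1.png

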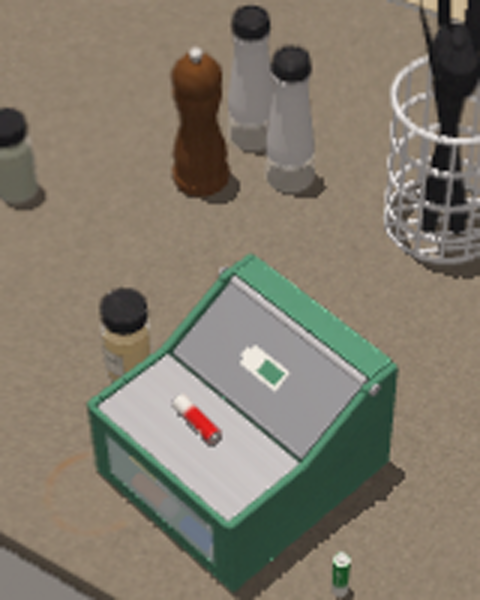

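The picture shows the scene unchanged, because both moves were refused: every key is required in each row. I'll resend them with all keys.

>>> drive_tool:
  increments:
    - {"dx": 0, "dy": 0, "dz": -0.006, "ax": 0, "ay": 0, "az": 1.356, "hand": 0}
    - {"dx": 0, "dy": 0, "dz": -0.006, "ax": 0, "ay": 0, "az": 1.356, "hand": 0}
    - {"dx": 0, "dy": 0, "dz": -0.006, "ax": 0, "ay": 0, "az": 1.356, "hand": 0}
    - {"dx": 0, "dy": 0, "dz": -0.006, "ax": 0, "ay": 0, "az": 1.356, "hand": 0}
    - {"dx": 0, "dy": 0, "dz": -0.006, "ax": 0, "ay": 0, "az": 1.356, "hand": 0}
    - {"dx": 0, "dy": 0, "dz": -0.006, "ax": 0, "ay": 0, "az": 1.356, "hand": 0}
    - {"dx": 0, "dy": 0, "dz": -0.006, "ax": 0, "ay": 0, "az": 1.356, "hand": 0}
    - {"dx": 0, "dy": 0, "dz": -0.006, "ax": 0, "ay": 0, "az": 1.356, "hand": 0}
    - {"dx": 0, "dy": 0, "dz": -0.006, "ax": 0, "ay": 0, "az": 1.356, "hand": 0}
    - {"dx": 0, "dy": 0, "dz": -0.006, "ax": 0, "ay": 0, "az": 1.356, "hand": 0}
    - {"dx": 0, "dy": 0, "dz": -0.006, "ax": 0, "ay": 0, "az": 1.356, "hand": 0}
    - {"dx": 0, "dy": 0, "dz": -0.006, "ax": 0, "ay": 0, "az": 1.356, "hand": 0}
  grip_force: 8

```text
time_s: 1.15
tool_pos: [0.2539, 0.6252, 0.2984]
ee_rot: [[-0.239, -0.971, -0.0], [-0.971, 0.239, -0.001], [0.001, 0.0, -1.0]]
ft_force: [-0.2, 0.1, 1.0]
opening: 0.0879
```

```bash
python3 -c "
from h import *
delta([-12,8.5,130])"
```

```text
t 1.15 box pos mm [-389.2  502.7  198.4] d in goal axes mm [ 494.2 -377.2   68.4] turn [ 0.001 -0.008 -0.066] F [-0.19  0.07  0.95] open 87.9
```

>>> drive_tool:
  increments:
    - {"dx": 0.0247, "dy": -0.0189, "dz": 0, "ax": 0, "ay": 0, "az": -0.066, "hand": 0}
    - {"dx": 0.0247, "dy": -0.0189, "dz": 0, "ax": 0, "ay": 0, "az": 0, "hand": 0}
    - {"dx": 0.0247, "dy": -0.0189, "dz": 0, "ax": 0, "ay": 0, "az": 0, "hand": 0}
    - {"dx": 0.0247, "dy": -0.0189, "dz": 0, "ax": 0, "ay": 0, "az": 0, "hand": 0}
    - {"dx": 0.0247, "dy": -0.0189, "dz": 0, "ax": 0, "ay": 0, "az": 0, "hand": 0}
    - {"dx": 0.0247, "dy": -0.0189, "dz": 0, "ax": 0, "ay": 0, "az": 0, "hand": 0}
    - {"dx": 0.0247, "dy": -0.0189, "dz": 0, "ax": 0, "ay": 0, "az": 0, "hand": 0}
    - {"dx": 0.0247, "dy": -0.0189, "dz": 0, "ax": 0, "ay": 0, "az": 0, "hand": 0}
    - {"dx": 0.0247, "dy": -0.0189, "dz": 0, "ax": 0, "ay": 0, "az": 0, "hand": 0}
    - {"dx": 0.0247, "dy": -0.0189, "dz": 0, "ax": 0, "ay": 0, "az": 0, "hand": 0}
    - {"dx": 0.0247, "dy": -0.0189, "dz": 0, "ax": 0, "ay": 0, "az": 0, "hand": 0}
    - {"dx": 0.0247, "dy": -0.0189, "dz": 0, "ax": 0, "ay": 0, "az": 0, "hand": 0}
    - {"dx": 0.0247, "dy": -0.0189, "dz": 0, "ax": 0, "ay": 0, "az": 0, "hand": 0}
    - {"dx": 0.0247, "dy": -0.0189, "dz": 0, "ax": 0, "ay": 0, "az": 0, "hand": 0}
    - {"dx": 0.0247, "dy": -0.0189, "dz": 0, "ax": 0, "ay": 0, "az": 0, "hand": 0}
    - {"dx": 0.0247, "dy": -0.0189, "dz": 0, "ax": 0, "ay": 0, "az": 0, "hand": 0}
    - {"dx": 0.0247, "dy": -0.0189, "dz": 0, "ax": 0, "ay": 0, "az": 0, "hand": 0}
    - {"dx": 0.0247, "dy": -0.0189, "dz": 0, "ax": 0, "ay": 0, "az": 0, "hand": 0}
    - {"dx": 0.0247, "dy": -0.0189, "dz": 0, "ax": 0, "ay": 0, "az": 0, "hand": 0}
    - {"dx": 0.0247, "dy": -0.0189, "dz": 0, "ax": 0, "ay": 0, "az": 0, "hand": 0}

```text
time_s: 2.82
tool_pos: [0.5099, 0.0568, 0.2985]
ee_rot: [[-0.227, -0.974, -0.0], [-0.974, 0.227, 0.0], [-0.0, 0.0, -1.0]]
ft_force: [0.3, 1.0, -0.8]
opening: 0.0878
```

>>> drive_tool:
  increments:
    - {"dx": 0, "dy": 0, "dz": 0.02, "ax": 0, "ay": 0, "az": 0, "hand": 0}
    - {"dx": 0, "dy": 0, "dz": 0.03, "ax": 0, "ay": 0, "az": 0, "hand": 0}
    - {"dx": 0, "dy": 0, "dz": 0.03, "ax": 0, "ay": 0, "az": 0, "hand": 0}
    - {"dx": 0, "dy": 0, "dz": 0.03, "ax": 0, "ay": 0, "az": 0, "hand": 0}
    - {"dx": 0, "dy": 0, "dz": 0.03, "ax": 0, "ay": 0, "az": 0, "hand": 0}
    - {"dx": 0, "dy": 0, "dz": 0.01, "ax": 0, "ay": 0, "az": 0, "hand": 0}
    - {"dx": 0, "dy": 0, "dz": 0, "ax": 0, "ay": 0, "az": 0, "hand": 0}

```text
time_s: 3.4
tool_pos: [0.508, 0.0575, 0.1462]
ee_rot: [[-0.228, -0.974, -0.005], [-0.974, 0.228, -0.002], [0.003, 0.004, -1.0]]
ft_force: [-0.7, -0.7, 0.7]
opening: 0.0875
```

Run:
```python
from h import *
delta([-12,8.5,15])
shot("side","s2.png",(220,160,380,320),4)
a=cv2.imread("pics/s2.png")
shot("top","t2.png",(245,160,385,320),4)
b=cv2.imread("pics/t2.png")
cv2.imwrite("pics/both2.png",cv2.resize(np.hstack([a[:600],b[:600]]),(800,int(600*800/(a.shape[1]+b.shape[1])))))
cv2.imwrite("pics/s2.png",a[:600])
```

```text
t 3.4 box pos mm [-9.9  9.8 46.2] d in goal axes mm [ 1.3  2.1 31.2] turn [ 0.05  -0.038  0.064] F [-0.65 -0.74  0.68] open 87.5
```

View pics/both2.png

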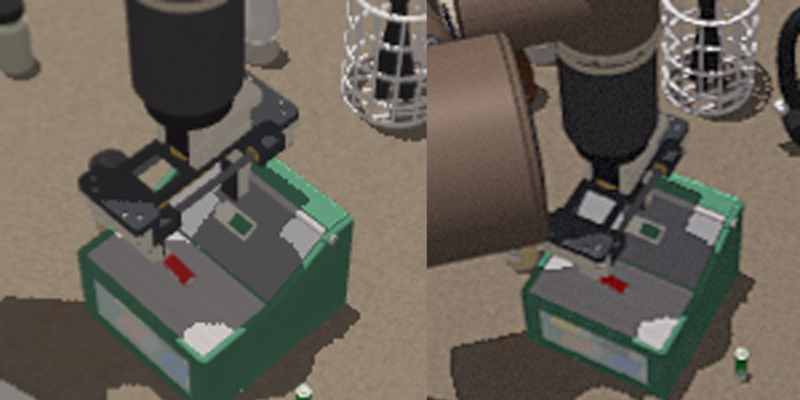

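Both views show the gripper hovering: the rear finger is over the flap, and the front finger is near the battery's far side. Next I'll enlarge and overlay the expected finger tips.

Run:
```python
from h import *
S=sensors.sense(); p,R=S["tool_pos"],S["ee_rot"]
im=viewer.read_camera("side")[170:290,230:350,::-1]; im=cv2.resize(im,None,fx=5,fy=5,interpolation=cv2.INTER_CUBIC)
for y,col in ((.044,(0,255,255)),(.065,(255,255,0)),(-.044,(0,255,255)),(-.065,(255,255,0))):
    for x in (-.0095,.0095):
        q=proj("side",p+R@[x,y,0])[0]; q=(q-[230,170]+.5)*5-.5
        cv2.circle(im,tuple(q.astype(int)),3,col,-1)
cv2.imwrite("pics/s3.png",im)
```

```text
(no output)
```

View pics/s3.png

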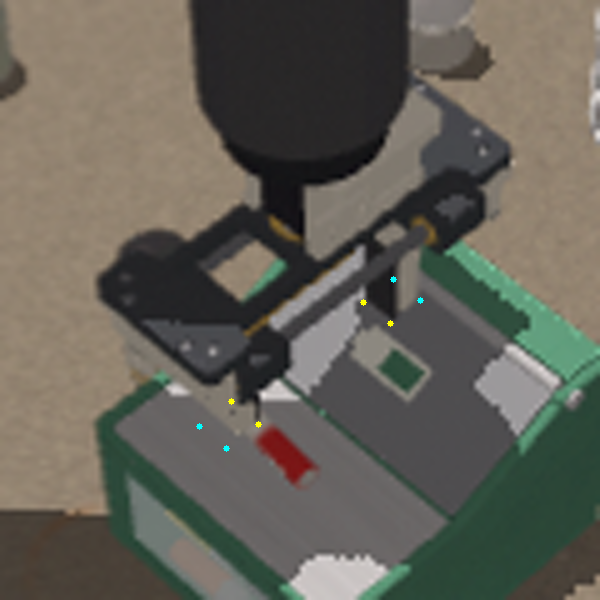

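>>> drive_tool:
  increments:
    - {"dx": 0.0013, "dy": 0.0021, "dz": 0, "ax": 0, "ay": -0.04, "az": 0.064, "hand": 0}
    - {"dx": 0, "dy": 0, "dz": 0, "ax": -0.6, "ay": 0, "az": 0, "hand": 0}
    - {"dx": 0, "dy": 0, "dz": 0, "ax": -0.6, "ay": 0, "az": 0, "hand": 0}
    - {"dx": 0, "dy": 0, "dz": 0, "ax": -0.6, "ay": 0, "az": 0, "hand": 0}
    - {"dx": 0, "dy": 0, "dz": 0, "ax": 0, "ay": 0, "az": 0, "hand": 0}
    - {"dx": 0, "dy": 0, "dz": 0, "ax": 0, "ay": 0, "az": 0, "hand": 0}

```text
time_s: 4.05
tool_pos: [0.5084, 0.0575, 0.1493]
ee_rot: [[-0.234, -0.961, -0.149], [-0.972, 0.23, 0.04], [-0.004, 0.154, -0.988]]
ft_force: [-1.0, -0.1, 0.3]
opening: 0.0875
```

```bash
python3 -c "
from h import *
delta([-12,8.5,10])"
```

```text
t 4.05 box pos mm [-9.5  9.9 49.3] d in goal axes mm [ 1.4  2.5 39.3] turn [ 1.776  0.052 -0.007] F [-1.04 -0.06  0.27] open 87.5
```

>>> drive_tool:
  increments:
    - {"dx": 0.0014, "dy": 0.0025, "dz": 0, "ax": 0, "ay": 0, "az": 0, "hand": 0}
    - {"dx": 0, "dy": -0.0005, "dz": 0.0032, "ax": 0, "ay": 0, "az": 0, "hand": 0}
    - {"dx": 0, "dy": -0.0005, "dz": 0.0032, "ax": 0, "ay": 0, "az": 0, "hand": 0}
    - {"dx": 0, "dy": -0.0005, "dz": 0.0032, "ax": 0, "ay": 0, "az": 0, "hand": 0}
    - {"dx": 0, "dy": -0.0005, "dz": 0.0032, "ax": 0, "ay": 0, "az": 0, "hand": 0}
    - {"dx": 0, "dy": -0.0005, "dz": 0.0032, "ax": 0, "ay": 0, "az": 0, "hand": 0}
    - {"dx": 0, "dy": -0.0005, "dz": 0.0032, "ax": 0, "ay": 0, "az": 0, "hand": 0}
    - {"dx": 0, "dy": -0.0005, "dz": 0.0032, "ax": 0, "ay": 0, "az": 0, "hand": 0}
    - {"dx": 0, "dy": -0.0005, "dz": 0.0032, "ax": 0, "ay": 0, "az": 0, "hand": 0}
    - {"dx": 0, "dy": -0.0005, "dz": 0.0032, "ax": 0, "ay": 0, "az": 0, "hand": 0}
    - {"dx": 0, "dy": -0.0005, "dz": 0.0032, "ax": 0, "ay": 0, "az": 0, "hand": 0}
    - {"dx": 0, "dy": -0.0005, "dz": 0.0032, "ax": 0, "ay": 0, "az": 0, "hand": 0}
    - {"dx": 0, "dy": -0.0005, "dz": 0.0032, "ax": 0, "ay": 0, "az": 0, "hand": 0}
    - {"dx": 0, "dy": 0, "dz": 0, "ax": 0, "ay": 0, "az": 0, "hand": 0}
    - {"dx": 0, "dy": 0, "dz": 0, "ax": 0, "ay": 0, "az": 0, "hand": 0}

```text
time_s: 5.3
tool_pos: [0.5038, 0.0569, 0.1095]
ee_rot: [[-0.233, -0.96, -0.153], [-0.972, 0.23, 0.04], [-0.003, 0.158, -0.987]]
ft_force: [-2.1, 1.0, -1.5]
opening: 0.0871
```

Run:
```python
from h import *
delta([-12,8.5,-3])
S=sensors.sense(); p,R=S["tool_pos"],S["ee_rot"]
im=viewer.read_camera("side")[170:290,230:350,::-1]; im=cv2.resize(im,None,fx=5,fy=5,interpolation=cv2.INTER_CUBIC)
for y,col in ((.044,(0,255,255)),(.065,(255,255,0)),(-.044,(0,255,255)),(-.065,(255,255,0))):
    for x in (-.0095,.0095):
        q=proj("side",p+R@[x,y,0])[0]; q=(q-[230,170]+.5)*5-.5
        cv2.circle(im,tuple(q.astype(int)),2,col,-1)
cv2.imwrite("pics/s4.png",im)
```

```text
t 5.3 box pos mm [-13.8   8.2   9.5] d in goal axes mm [-0.3 -1.8 12.5] turn [1.819 0.034 0.003] F [-2.05  1.01 -1.46] open 87.1
```

View pics/s4.png

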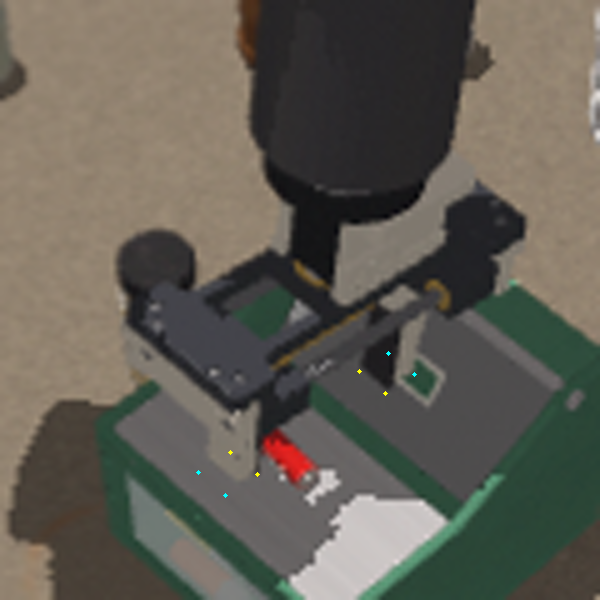

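>>> drive_tool:
  increments:
    - {"dx": 0, "dy": -0.001, "dz": 0.002, "ax": 0, "ay": 0, "az": 0, "hand": 0}
    - {"dx": 0, "dy": -0.001, "dz": 0.002, "ax": 0, "ay": 0, "az": 0, "hand": 0}
    - {"dx": 0, "dy": -0.001, "dz": 0.002, "ax": 0, "ay": 0, "az": 0, "hand": 0}
    - {"dx": 0, "dy": -0.001, "dz": 0.002, "ax": 0, "ay": 0, "az": 0, "hand": 0}
    - {"dx": 0, "dy": -0.001, "dz": 0.002, "ax": 0, "ay": 0, "az": 0, "hand": 0}
    - {"dx": 0, "dy": -0.001, "dz": 0.002, "ax": 0, "ay": 0, "az": 0, "hand": 0}
    - {"dx": 0, "dy": 0, "dz": 0, "ax": 0, "ay": 0, "az": 0, "hand": 0}
    - {"dx": 0, "dy": 0, "dz": 0, "ax": 0, "ay": 0, "az": 0, "hand": 0}
    - {"dx": 0, "dy": 0, "dz": 0, "ax": 0, "ay": 0, "az": 0, "hand": 0}

```text
time_s: 6.1
tool_pos: [0.508, 0.056, 0.097]
ee_rot: [[-0.233, -0.96, -0.152], [-0.973, 0.229, 0.04], [-0.003, 0.158, -0.988]]
ft_force: [-1.7, 1.4, -0.0]
opening: 0.088
```

Run:
```python
from h import *
delta([-10,8.5,-3.5])
S=sensors.sense(); p,R=S["tool_pos"],S["ee_rot"]; bx=np.load("box.npy")
im=viewer.read_camera("side")[185:285,235:355,::-1]; im=cv2.resize(im,None,fx=6,fy=6,interpolation=cv2.INTER_CUBIC)
def dot(W,col):
    q=(proj("side",W)[0]-[235,185]+.5)*6-.5; cv2.circle(im,tuple(q.astype(int)),2,col,-1)
for th in (.3,.4,.5,.6):   # flap free edge at the right end, per angle
    a=.469+th; dot(box2w(bx,np.array([[75-82*np.cos(a),-78,138-82*np.sin(a)]])/1e3),(255,0,255))
    dot(box2w(bx,np.array([[75-45*np.cos(a),-78,138-45*np.sin(a)]])/1e3),(0,255,0))
for x in(-.0095,.0095): dot(p+R@[x,.044,0],(0,255,255)); dot(p+R@[x,-.044,0],(0,255,255))
cv2.imwrite("pics/s5.png",im)
```

```text
t 6.1 box pos mm [-9.5  8.3 -3. ] d in goal axes mm [-0.2  0.5  0.5] turn [1.812 0.037 0.005] F [-1.75  1.37 -0.04] open 88.0
```

View pics/s5.png

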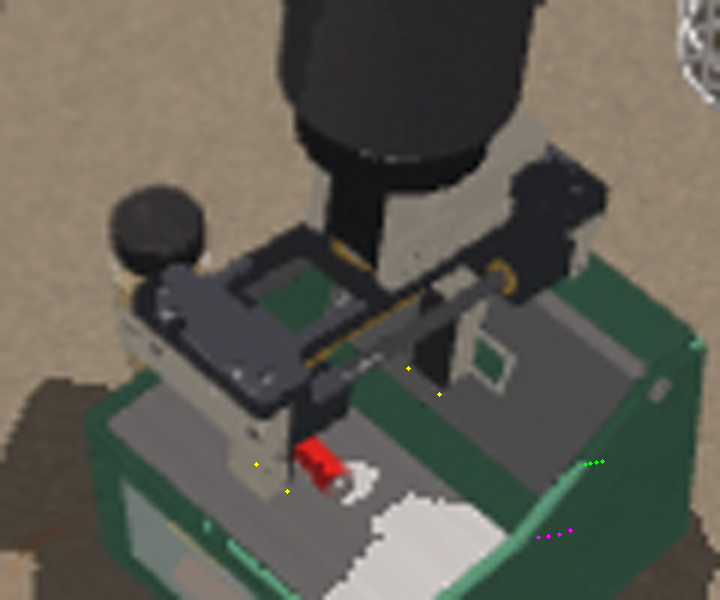

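The view shows the flap swung in, with a green gap between the tray edge (about (350,395) to (500,495)) and the flap's lower edge (about (385,360) to (525,470)). The battery at (325,470) has not been touched. I'll check the angle from the flap edge line.

Run:
```python
from h import *
bx=np.load("box.npy")
f=lambda q:((proj("side",box2w(bx,np.array([q])/1e3))[0]-[235,185]+.5)*6-.5)
for th in (0,.2,.3,.4,.5,.6,.7,.8):
    a=.469+th; e=[f([75-82*np.cos(a),y,138-82*np.sin(a)]) for y in(78,-78)]
    print(th,[round(np.interp(u,[e[0][0],e[1][0]],[e[0][1],e[1][1]])) for u in(400,440,480,520)])
im=cv2.imread("pics/s5.png")
for u in (380,400,440,480,500): print(u,[(v,im[v,u].tolist()) for v in range(350,520,8)])
```

```text
0 [434, 467, 500, 529]
0.2 [429, 462, 495, 528]
0.3 [422, 455, 489, 522]
0.4 [414, 447, 480, 513]
0.5 [403, 436, 469, 502]
0.6 [390, 423, 456, 489]
0.7 [376, 409, 441, 474]
0.8 [360, 392, 425, 458]
380 [(350, [63, 61, 62]), (358, [97, 94, 98]), (366, [62, 67, 58]), (374, [57, 74, 45]), (382, [57, 73, 44]), (390, [58, 74, 45]), (398, [58, 73, 45]), (406, [57, 72, 44]), (414, [57, 73, 44]), (422, [57, 73, 44]), (430, [85, 91, 86]), (438, [102, 102, 107]), (446, [101, 101, 104]), (454, [99, 99, 102]), (462, [97, 98, 101]), (470, [115, 117, 120]), (478, [114, 114, 119]), (486, [99, 100, 103]), (494, [98, 99, 102]), (502, [99, 100, 102]), (510, [87, 87, 90]), (518, [186, 187, 193])]
400 [(350, [66, 65, 66]), (358, [77, 77, 78]), (366, [76, 75, 77]), (374, [76, 76, 78]), (382, [70, 74, 66]), (390, [57, 73, 44]), (398, [57, 72, 44]), (406, [56, 73, 45]), (414, [58, 72, 44]), (422, [56, 73, 45]), (430, [57, 72, 44]), (438, [54, 72, 39]), (446, [80, 87, 77]), (454, [103, 103, 109]), (462, [101, 101, 105]), (470, [99, 99, 102]), (478, [100, 99, 103]), (486, [100, 100, 105]), (494, [97, 96, 100
[... 806 characters left out ...]
76, 79]), (446, [72, 73, 71]), (454, [57, 72, 44]), (462, [57, 74, 44]), (470, [57, 74, 45]), (478, [58, 73, 44]), (486, [57, 73, 44]), (494, [58, 74, 45]), (502, [55, 72, 41]), (510, [101, 110, 98]), (518, [199, 200, 205])]
500 [(350, [121, 129, 133]), (358, [67, 82, 59]), (366, [52, 67, 38]), (374, [66, 81, 59]), (382, [112, 120, 120]), (390, [114, 119, 124]), (398, [79, 79, 81]), (406, [75, 75, 76]), (414, [75, 75, 77]), (422, [76, 76, 77]), (430, [76, 75, 76]), (438, [76, 76, 77]), (446, [76, 75, 77]), (454, [76, 75, 78]), (462, [70, 73, 66]), (470, [58, 73, 45]), (478, [57, 74, 43]), (486, [57, 74, 45]), (494, [57, 74, 44]), (502, [58, 75, 45]), (510, [57, 74, 44]), (518, [57, 74, 43])]
```

The flap edge reads 0.6–0.68 rad and the battery is still on the tray. Now I'll close the fingers slowly and shift the tool to match, so the rear finger keeps holding the flap.

>>> drive_tool:
  increments:
    - {"dx": 0, "dy": -0.0007, "dz": -0.0002, "ax": 0, "ay": 0, "az": 0, "hand": 3}
    - {"dx": 0, "dy": -0.0007, "dz": -0.0002, "ax": 0, "ay": 0, "az": 0, "hand": 7}
    - {"dx": 0, "dy": -0.0007, "dz": -0.0002, "ax": 0, "ay": 0, "az": 0, "hand": 10}
    - {"dx": 0, "dy": -0.0007, "dz": -0.0002, "ax": 0, "ay": 0, "az": 0, "hand": 14}
    - {"dx": 0, "dy": -0.0007, "dz": -0.0002, "ax": 0, "ay": 0, "az": 0, "hand": 17}
    - {"dx": 0, "dy": -0.0007, "dz": -0.0002, "ax": 0, "ay": 0, "az": 0, "hand": 21}
    - {"dx": 0, "dy": -0.0007, "dz": -0.0002, "ax": 0, "ay": 0, "az": 0, "hand": 24}
    - {"dx": 0, "dy": -0.0007, "dz": -0.0002, "ax": 0, "ay": 0, "az": 0, "hand": 28}

```text
time_s: 6.82
tool_pos: [0.5141, 0.0546, 0.098]
ee_rot: [[-0.233, -0.961, -0.152], [-0.973, 0.229, 0.04], [-0.003, 0.157, -0.988]]
ft_force: [-2.2, 0.3, -0.5]
opening: 0.0787
```

```bash
python3 -c "
from h import *
delta([-12,8.5,10])"
```

```text
t 6.8167 box pos mm [-3.3  8.3 -2. ] d in goal axes mm [ -0.2   8.7 -12. ] turn [1.804 0.038 0.006] F [-2.17  0.29 -0.52] open 78.7
```

>>> drive_tool:
  increments:
    - {"dx": 0, "dy": -0.0007, "dz": -0.0002, "ax": 0, "ay": 0, "az": 0, "hand": 31}
    - {"dx": 0, "dy": -0.0007, "dz": -0.0002, "ax": 0, "ay": 0, "az": 0, "hand": 35}
    - {"dx": 0, "dy": -0.0007, "dz": -0.0002, "ax": 0, "ay": 0, "az": 0, "hand": 38}
    - {"dx": 0, "dy": -0.0007, "dz": -0.0002, "ax": 0, "ay": 0, "az": 0, "hand": 42}
    - {"dx": 0, "dy": -0.0007, "dz": -0.0002, "ax": 0, "ay": 0, "az": 0, "hand": 45}
    - {"dx": 0, "dy": -0.0007, "dz": -0.0002, "ax": 0, "ay": 0, "az": 0, "hand": 49}
    - {"dx": 0, "dy": -0.0007, "dz": -0.0002, "ax": 0, "ay": 0, "az": 0, "hand": 52}
    - {"dx": 0, "dy": -0.0007, "dz": -0.0002, "ax": 0, "ay": 0, "az": 0, "hand": 56}
    - {"dx": 0, "dy": -0.0007, "dz": -0.0002, "ax": 0, "ay": 0, "az": 0, "hand": 59}
    - {"dx": 0, "dy": -0.0007, "dz": -0.0002, "ax": 0, "ay": 0, "az": 0, "hand": 63}
    - {"dx": 0, "dy": -0.0007, "dz": -0.0002, "ax": 0, "ay": 0, "az": 0, "hand": 66}
    - {"dx": 0, "dy": -0.0007, "dz": -0.0002, "ax": 0, "ay": 0, "az": 0, "hand": 70}

```text
time_s: 7.82
tool_pos: [0.5226, 0.0526, 0.099]
ee_rot: [[-0.233, -0.961, -0.151], [-0.973, 0.229, 0.04], [-0.003, 0.156, -0.988]]
ft_force: [-2.7, 0.4, -1.0]
opening: 0.0643
```

Run:
```python
from h import *
delta([-12,8.5,10])
shot("side","s6.png",(235,185,355,285),6)
```

```text
t 7.8167 box pos mm [ 5.5  8.4 -1. ] d in goal axes mm [ -0.1  17.5 -11. ] turn [1.8   0.039 0.007] F [-2.66  0.38 -1.  ] open 64.3
```

View pics/s6.png

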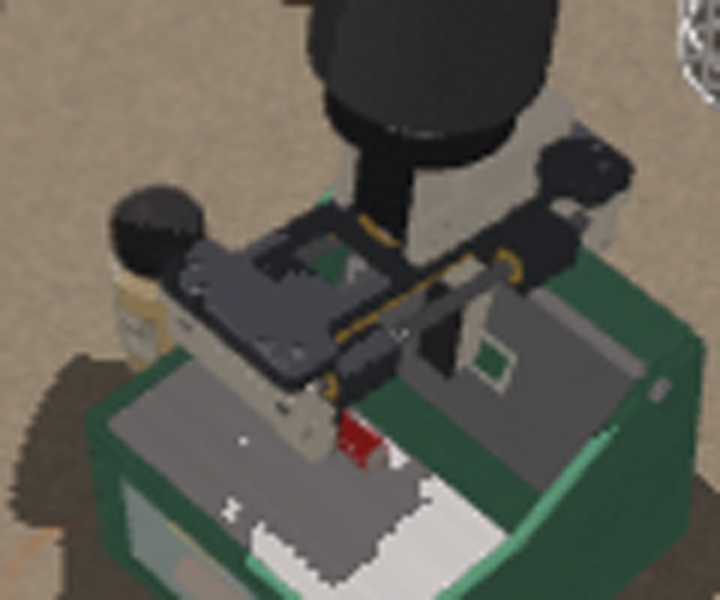

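The battery (360,440) is rolling ahead of the front finger, and the flap is still held open. Continuing.

>>> drive_tool:
  increments:
    - {"dx": 0, "dy": -0.0007, "dz": -0.0002, "ax": 0, "ay": 0, "az": 0, "hand": 73}
    - {"dx": 0, "dy": -0.0007, "dz": -0.0002, "ax": 0, "ay": 0, "az": 0, "hand": 77}
    - {"dx": 0, "dy": -0.0007, "dz": -0.0002, "ax": 0, "ay": 0, "az": 0, "hand": 80}
    - {"dx": 0, "dy": -0.0007, "dz": -0.0002, "ax": 0, "ay": 0, "az": 0, "hand": 84}
    - {"dx": 0, "dy": -0.0007, "dz": -0.0002, "ax": 0, "ay": 0, "az": 0, "hand": 87}
    - {"dx": 0, "dy": -0.0007, "dz": -0.0002, "ax": 0, "ay": 0, "az": 0, "hand": 91}
    - {"dx": 0, "dy": -0.0007, "dz": -0.0002, "ax": 0, "ay": 0, "az": 0, "hand": 94}
    - {"dx": 0, "dy": -0.0007, "dz": -0.0002, "ax": 0, "ay": 0, "az": 0, "hand": 98}
    - {"dx": 0, "dy": -0.0007, "dz": -0.0002, "ax": 0, "ay": 0, "az": 0, "hand": 101}
    - {"dx": 0, "dy": -0.0007, "dz": -0.0002, "ax": 0, "ay": 0, "az": 0, "hand": 105}
    - {"dx": 0, "dy": -0.0007, "dz": -0.0002, "ax": 0, "ay": 0, "az": 0, "hand": 108}
    - {"dx": 0, "dy": -0.0007, "dz": -0.0002, "ax": 0, "ay": 0, "az": 0, "hand": 112}
    - {"dx": 0, "dy": -0.0007, "dz": -0.0002, "ax": 0, "ay": 0, "az": 0, "hand": 115}
    - {"dx": 0, "dy": -0.0007, "dz": -0.0002, "ax": 0, "ay": 0, "az": 0, "hand": 119}
    - {"dx": 0, "dy": -0.0007, "dz": -0.0002, "ax": 0, "ay": 0, "az": 0, "hand": 122}
    - {"dx": 0, "dy": -0.0007, "dz": -0.0002, "ax": 0, "ay": 0, "az": 0, "hand": 126}
    - {"dx": 0, "dy": -0.0007, "dz": -0.0002, "ax": 0, "ay": 0, "az": 0, "hand": 129}
    - {"dx": 0, "dy": 0, "dz": 0, "ax": 0, "ay": 0, "az": 0, "hand": 129}
    - {"dx": 0, "dy": 0, "dz": 0, "ax": 0, "ay": 0, "az": 0, "hand": 129}
    - {"dx": 0, "dy": 0, "dz": 0, "ax": 0, "ay": 0, "az": 0, "hand": 129}

```text
time_s: 9.53
tool_pos: [0.5346, 0.0497, 0.1006]
ee_rot: [[-0.233, -0.961, -0.151], [-0.973, 0.229, 0.04], [-0.004, 0.156, -0.988]]
ft_force: [-2.0, 0.8, -0.1]
opening: 0.0432
```

Run:
```python
from h import *
delta([-12,8.5,10])
shot("side","s7.png",(235,185,355,285),6)
im=cv2.imread("pics/s7.png").astype(int); m=(im[:,:,2]>im[:,:,1]+50)&(im[:,:,2]>im[:,:,0]+60)
print("red px",m.sum(),np.argwhere(m).mean(0) if m.any() else None)
```

```text
t 9.5333 box pos mm [17.8  8.4  0.6] d in goal axes mm [-0.1 29.8 -9.4] turn [1.797 0.04  0.007] F [-1.98  0.77 -0.06] open 43.2
red px 680 [473.86323529 445.16029412]
```

View pics/s7.png

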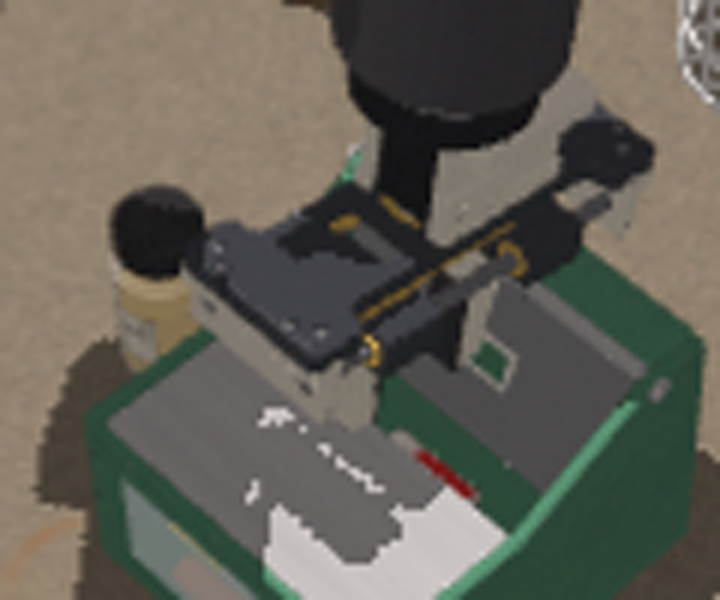

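The battery is gone from the tray and shows as a red strip at (445,474) beyond the tray's edge. I'll work out where that sits in the box.

Run:
```python
from h import *
bx=np.load("box.npy")
im=viewer.read_camera("side").astype(int)[185:285,235:355]
m=(im[:,:,0]>im[:,:,1]+50)&(im[:,:,0]>im[:,:,2]+60)
print(m.sum(), np.argwhere(m)[:,::-1].mean(0)+[235,185])
px=np.argwhere(m)[:,::-1].mean(0)+[235,185]
for z in (.0175,.03,.06,.09,.1075):
    t=least_squares(lambda v:proj("side",box2w(bx,np.array([[v[0],v[1],z]])))[0]-px,[0,0]); print(z,(t.x*1e3).round(1))
```

```text
19 [308.89473684 263.57894737]
0.0175 [43.1  4.9]
0.03 [36.8 -1.6]
0.06 [ 21.7 -17.2]
0.09 [  6.6 -32.9]
0.1075 [ -2.2 -42. ]
```

The position matches the battery lying on the box floor at x≈43, y≈5 mm. Next I'll lift straight up so the flap can shut.

>>> drive_tool:
  increments:
    - {"dx": 0, "dy": 0.0008, "dz": -0.0049, "ax": 0, "ay": 0, "az": 0, "hand": 129}
    - {"dx": 0, "dy": 0.0008, "dz": -0.0049, "ax": 0, "ay": 0, "az": 0, "hand": 129}
    - {"dx": 0, "dy": 0.0008, "dz": -0.0049, "ax": 0, "ay": 0, "az": 0, "hand": 129}
    - {"dx": 0, "dy": 0.0008, "dz": -0.0049, "ax": 0, "ay": 0, "az": 0, "hand": 129}
    - {"dx": 0, "dy": 0.0008, "dz": -0.0049, "ax": 0, "ay": 0, "az": 0, "hand": 129}
    - {"dx": 0, "dy": 0.0008, "dz": -0.0049, "ax": 0, "ay": 0, "az": 0, "hand": 129}
    - {"dx": 0, "dy": 0.0008, "dz": -0.0049, "ax": 0, "ay": 0, "az": 0, "hand": 129}
    - {"dx": 0, "dy": 0.0008, "dz": -0.0049, "ax": 0, "ay": 0, "az": 0, "hand": 129}
    - {"dx": 0, "dy": 0.0031, "dz": -0.0198, "ax": 0, "ay": 0, "az": 0, "hand": 129}
    - {"dx": 0, "dy": 0.0031, "dz": -0.0198, "ax": 0, "ay": 0, "az": 0, "hand": 129}
    - {"dx": 0, "dy": 0.0031, "dz": -0.0198, "ax": 0, "ay": 0, "az": 0, "hand": 129}
    - {"dx": 0, "dy": 0.0031, "dz": -0.0198, "ax": 0, "ay": 0, "az": 0, "hand": 129}
    - {"dx": 0, "dy": 0.0031, "dz": -0.0198, "ax": 0, "ay": 0, "az": 0, "hand": 129}
    - {"dx": 0, "dy": 0.0031, "dz": -0.0198, "ax": 0, "ay": 0, "az": 0, "hand": 129}
    - {"dx": 0, "dy": 0, "dz": 0, "ax": 0, "ay": 0, "az": 0, "hand": 129}
    - {"dx": 0, "dy": 0, "dz": 0, "ax": 0, "ay": 0, "az": 0, "hand": 129}
    - {"dx": 0, "dy": 0, "dz": 0, "ax": 0, "ay": 0, "az": 0, "hand": 129}
    - {"dx": 0, "dy": 0, "dz": 0, "ax": 0, "ay": 0, "az": 0, "hand": 129}

```text
time_s: 11.13
tool_pos: [0.5342, 0.0491, 0.2598]
ee_rot: [[-0.233, -0.961, -0.152], [-0.973, 0.229, 0.04], [-0.003, 0.157, -0.988]]
ft_force: [0.5, -0.0, 0.0]
opening: 0.0436
```

Run:
```python
from h import *
delta([-12,8.5,10])
shot("side","s8.png",(220,160,380,310),4)
```

```text
t 11.1333 box pos mm [ 17.5   7.7 159.8] d in goal axes mm [ -0.8  29.5 149.8] turn [1.81  0.034 0.005] F [ 0.52 -0.04  0.03] open 43.6
```

View pics/s8.png

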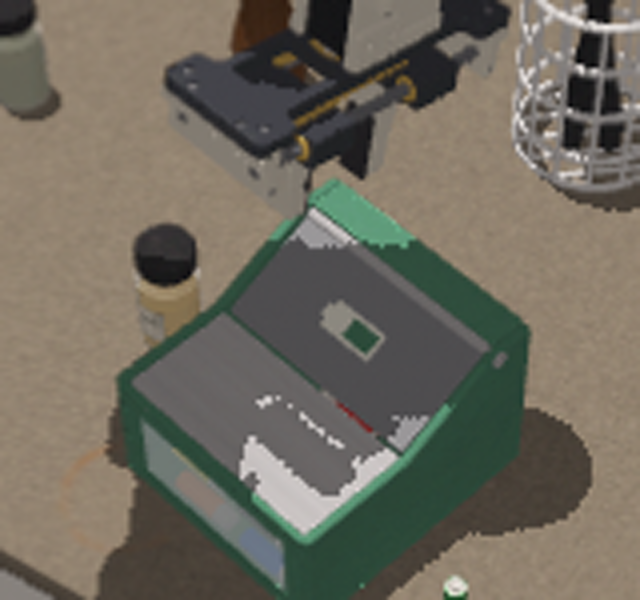

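The flap looks shut, with a thin red sliver at (355,418) in the slit, so I'll compare the slit with the initial image to see whether the flap is fully closed.

Run:
```python
from h import *
a=cv2.imread("pics/side0.png")[:,:,::-1]; b=viewer.read_camera("side"); t=viewer.read_camera("top"); t0=cv2.imread("pics/top0.png")[:,:,::-1]
for u in (285,290,295,300,306,309,312): 
    v0=int(238+ (u-278)*.82)
    print(u,v0-4,"init",a[v0-4:v0+6,u].tolist()); print("    now",b[v0-4:v0+6,u].tolist())
im=t.astype(int); m=(im[:,:,0]>im[:,:,1]+50)&(im[:,:,0]>im[:,:,2]+60); m[:220]=0;m[310:]=0;m[:,:270]=0;m[:,380:]=0
print("top red",np.argwhere(m)[:,::-1])
p=np.load("box.npy"); print("floor guess in top:",proj("top",box2w(p,np.array([[43,5,17.5]])/1e3)), "edge",proj("top",box2w(p,np.array([[0,-33,92]])/1e3)))
print(sensors.sense()["time_s"])
```

```text
285 239 init [[151, 148, 150], [151, 148, 150], [151, 148, 150], [152, 150, 150], [149, 147, 147], [73, 83, 77], [89, 98, 90], [204, 198, 196], [198, 193, 192], [197, 192, 191]]
    now [[79, 77, 79], [79, 77, 79], [78, 76, 78], [78, 76, 78], [79, 76, 78], [58, 73, 65], [58, 73, 64], [104, 101, 100], [103, 100, 100], [103, 100, 100]]
290 243 init [[151, 148, 150], [151, 148, 150], [151, 148, 150], [152, 149, 151], [155, 152, 153], [85, 90, 87], [68, 86, 74], [201, 196, 195], [199, 193, 192], [199, 194, 192]]
    now [[79, 78, 79], [79, 77, 79], [78, 77, 79], [77, 77, 77], [79, 77, 78], [67, 74, 70], [51, 76, 61], [104, 101, 101], [105, 101, 101], [105, 101, 100]]
295 247 init [[150, 148, 150], [151, 149, 150], [151, 149, 150], [150, 147, 149], [161, 158, 160], [100, 106, 102], [65, 84, 72], [170, 170, 166], [198, 192, 191], [200, 195, 194]]
    now [[78, 77, 79], [79, 77, 80], [79, 77, 79], [76, 76, 77], [80, 77, 79], [70, 74, 73], [50, 74, 59], [89, 94, 90], [104, 100, 99], [106, 101, 101]]
300 252 init [[150, 148, 150], [151, 148, 150], [150, 147, 149], [165, 162, 163], [113, 112, 
[... 667 characters left out ...]
2], [138, 136, 138], [65, 76, 72], [88, 99, 91], [198, 193, 191], [202, 196, 195], [201, 197, 195]]
    now [[78, 76, 79], [79, 77, 79], [78, 77, 79], [78, 77, 77], [79, 76, 77], [96, 51, 52], [114, 67, 66], [106, 100, 100], [106, 103, 103], [106, 103, 103]]
312 261 init [[152, 149, 151], [152, 149, 151], [152, 150, 150], [149, 146, 147], [165, 161, 163], [102, 106, 103], [57, 80, 66], [168, 167, 164], [201, 195, 194], [202, 196, 195]]
    now [[79, 77, 79], [78, 77, 79], [78, 77, 79], [77, 75, 78], [80, 77, 79], [88, 62, 64], [117, 29, 30], [108, 99, 98], [106, 103, 103], [106, 102, 103]]
top red []
floor guess in top: [[326.88776865 262.46851928]] edge [[331.25258666 263.8604515 ]]
11.2833
```

The slit profile matches the start, so the flap is shut. The battery shows only along the side camera's line of sight, which fits it lying on the floor rather than caught at the edge. Handing in.

```bash
python3 -c "
from cell import order; print(order.job_done())"
```

```text
the job is handed in; nothing more can be done
None
```

The red battery is in the box, the flap is shut, and I handed the job in about 11.3 s into the 40 s limit; no verdict was reported. The rear finger pushed the flap to an estimated 0.6–0.68 rad and held it. The front finger then closed slowly and rolled the battery over the tray's inner edge. After that I lifted the gripper straight up to let the flap close.

**Last checks:**
- **Flap:** the slit between the flap and the tray edge looks the same as in the first picture, so I read it as fully shut.
- **Battery:** the tray is empty. The side camera shows a thin red sliver through the slit, in line with the battery lying on the box floor about 43 mm beyond the edge. The top camera shows no red, so the battery is not caught at the edge. I worked its depth out from that line of sight and did not see it directly.
- **Robot:** the gripper ended about 160 mm above the tray, with the wrist force near zero.
- **Other objects:** the curry jar and green battery look undisturbed, and the arm went near nothing else. I did not measure their positions again.

**Deviations:** the first two move calls were refused because keys were missing from the rows. I viewed 12 pictures, two over the budget of 10; one of them was wasted on the unchanged scene after the refused moves.

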